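# Open the cap drum by the catch in its rim

### The job

Open the round cap drum so that the jar caps in it can be reached: feel along the top of the rim with a fingertip until it drops into the finger notch, press down the catch inside it until the lid springs up, then take the hand away and leave the lid standing wide open. Only touch and press with light finger pressure: grip and lift nothing, and leave the jars and the other things round the drum where they stand.

Things in the scene. Friction and masses are not known exactly. Their poses are not given: they have to be found in the camera images.
- drum: Round steel drum, 196 mm across, 94 mm high, screwed down (cannot move). Origin: centre of its underside on the bench; z up, -x roughly towards the robot. On top a grey plastic collar, too stiff to turn, was pressed on at any angle: its one finger notch lies anywhere within 65 degrees (1.13 rad) either side of the drum's own -x direction as seen from the axis; nothing else breaks the rim there.
- drum_rim (a point): Point on the drum's axis level with the rim, same axes as the drum. The rim is the collar's flat top ring, 94 mm above the bench, 62.5 to 98 mm from the axis; a round grey lid, 122 mm across, lies inside it, 1 mm lower. The notch is cut from above across the whole ring and is open to the outside: 48 mm along the rim, 35 mm across it, upright end walls.
- catch (a joint): Travel in m of the catch, a grey spring paddle in the notch: 0 up, 0.006 fully down. It is 44 mm along the rim by 29 mm, middle 79 mm from the axis, top 10 mm below the rim, and goes straight down: 1.2 N to start, 4 N at the bottom. Past 0.003 the lid is free; press to about 0.0045 and hold about 0.5 s while the lid rises. Let go earlier, the lid is caught again.
- lid (a joint): Lid angle in rad: about 0.01 shut and latched (cannot be lifted), 1.57 upright, 1.75 on its stop. Its hinge (dark, 6 mm proud of the rim) is across the lid from the notch, so it rises beside the notch. A finger on the lid's edge holds it shut. It swings wide open in about 0.6 s and stays; against a gripper in its way it rests lightly (about 3 N) until that leaves.
- jar_shut: Bystander: white jar with its lid on, 68 mm across, 84 mm high, loose, left of the drum. Origin at the centre of its underside.
- jar_open: Bystander: white jar without lid, 68 mm across, 78 mm high, loose, right of the drum. Origin at the centre of its underside.
- loose_cap: Bystander: white jar cap, 68 mm across, 19 mm high, loose, left of the drum. Origin at the centre of its underside.
- block: Bystander: black rubber block, 40 x 60 x 22 mm, loose, right of the drum. Origin at the centre of its underside.
- tape: Bystander: roll of brown packing tape lying flat, 96 mm across, 48 mm high, loose, at the left of the bench. Origin at the centre of its underside.

How it is judged:
By the outcome, as a careful person would: the job done as asked, in the order asked, and still so for the second after the job is handed in, with the robot touching nothing.
It also fails if it takes over 58 s, if anything falls off the work surface, if the arm or the gripper's body presses on something with over 40 N, if the wrist force passes 120 N, or if a joint passes its speed limit or range.

### The arm

A 6-joint arm with a two-finger parallel gripper is mounted at the origin on a cart in front of the work surface, level with it; the furniture and walls round the work are solid. World frame = base frame: x ahead of the robot, y to its left, z up, the work surface at z = 0. Lengths are in m, angles in rad, forces in N, time in s.
With the tool pointing down it reaches from about 0.375 to 0.925 m from the base axis. Payload 5.7 kg.
Tool frame: the origin (TCP) lies midway between the tips of the shut fingers; the grasp point (between the pads) lies 19 mm behind it; z points along the fingers, y is the line along which they close (so a half turn about z gives the same grasp; the last joint's range is limited). The gripper opens to 85 mm and grips with 20 to 120 N. Pads are 22 mm wide; open, the fingers measure 114 mm over their backs; the gripper's body (76 mm by 85 mm) begins 54 mm behind the grasp point. The pads swing forward as they close: fully open they stand 13 mm farther back than shut.
Start: joints at [-1.35, 0.359, 1.51, -0, 1.272, -0.115], TCP at [0.198, -0.566, 0.231] pointing down, gripper open.
Joint ranges: [-2.97, 2.97], [-1.01, 2.36], [0.21, 2.38], [-0.96, 4.11], [0.2, 2.71], [-2.98, 2.98]. Speed limits (rad/s): [2.39, 2.39, 3.14, 3.14, 3.14, 3.14].

### API

Orientations are given as a unit quaternion [w, x, y, z].
In Python, from station import bot gives the robot as it stands. The module is installed in compiled form; this text tells all that it offers. Calls block until the motion is done:
- bot.movep(position, orientation): joint-space move of the TCP to a pose.
- bot.move_straight(position, attitude=None, vel=0.15, until_force=None): straight line of the TCP; attitude=None keeps the orientation; vel is the mean speed in m/s. With until_force (N) it stops when the force on the tool has changed by that much, and returns True; else False.
- bot.move_joints(angles): joint-space move.
- bot.set_gripper(opening, strength=None): opening from 0.0 (shut) to 1.0 (fully open); strength is the grip in N (None keeps the last); returns when the fingers have stopped.
- bot.hold(seconds).
- bot.inverse_kinematics(position, orientation): joint angles nearest the present ones, or None.
- bot.read_state(): the state.
- bot.get_image(name): name is "scene" or "top" or "wrist"; returns a dict with "color" (480x640x3 uint8, red, green, blue), "mtx" (3x3 intrinsics, pixels), "T" (4x4, takes a point from camera to world coordinates); the wrist camera has in their place "T_tool_cam" (4x4, takes a point from camera to tool coordinates, whose origin is the TCP and whose axes are the flange's). Camera axes: x right, y down, z forward; pixel columns grow to the right and rows downward; lengths in m; the calibration is good to about 2 mm. The wrist camera is an equidistant fisheye: a pixel r from the principal point sees the ray r / f radians off the axis. A picture is of the moment at which its call begins: read the wrist's pose just before it. There is no depth.
A pose or a line that the arm cannot do raises bot.MotionError and nothing moves.
- bot.finish_job(): hands the job in; it is judged then, once.
The state is a dict: "clock": time; "joint_pos": joint angles; "dq": joint speeds; "effort": joint torques, N m; "eef_pos": TCP position; "tool_rot": TCP orientation; "force": force on the tool from outside, world axes, zero at the start; "torque": the same for the moment, N m; "finger_gap": opening from 0.0 (shut) to 1.0 (fully open); "gripper_force": force on a finger pad.
Only numpy, scipy, OpenCV 4.12 (cv2) and the standard library are available. Lean on these libraries where they do the work, as an engineer would, in place of code of your own. Each camera call takes 0.05 s, during which the arm holds its last target. There are 200 camera calls.

## Working session

There is one attempt and no reset: what is moved stays moved. The work goes in short steps, each a Python script; the robot and the scene stay as the last script left them, time stands still between calls to the robot, and variables do not carry over. Pictures are saved under pics/ and viewed, at most 10 in all, crops included, and the job is handed in when it is done.

```bash
mkdir -p pics; python3 - <<'E'
from station import bot
import cv2,numpy as np
for n in("scene","top"):
    i=bot.get_image(n); cv2.imwrite(f"pics/{n}0.png",i["color"][:,:,::-1]); print(n,i["mtx"].tolist(),np.round(i["T"],4).tolist())
s=bot.read_state();print(s["clock"],s["tool_rot"],s["force"],s["eef_pos"])
E
```

```text
scene [[523.748382433181, 0.0, 317.87030037946283], [0.0, 523.748382433181, 245.9622546987751], [0.0, 0.0, 1.0]] [[-0.6504, -0.5868, 0.4823, -0.0074], [-0.7596, 0.5091, -0.4048, 0.5211], [-0.008, -0.6297, -0.7768, 0.9775], [0.0, 0.0, 0.0, 1.0]]
top [[534.8816158876382, 0.0, 310.6357988361081], [0.0, 534.8816158876382, 242.54618298968168], [0.0, 0.0, 1.0]] [[0.0234, -0.9944, 0.1031, 0.4262], [-0.9997, -0.0245, -0.0091, 0.0586], [0.0115, -0.1028, -0.9946, 1.2747], [0.0, 0.0, 0.0, 1.0]]
0.1 [-8.57441131e-04  9.85939513e-01  1.67100387e-01 -4.43654772e-05] [-0.13389361  0.14722098 -0.87358286] [ 0.19755932 -0.56588907  0.23051195]
```

View pics/top0.png

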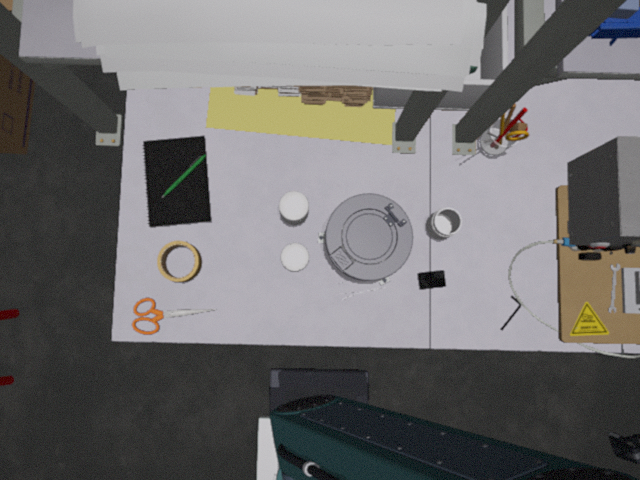

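View pics/scene0.png

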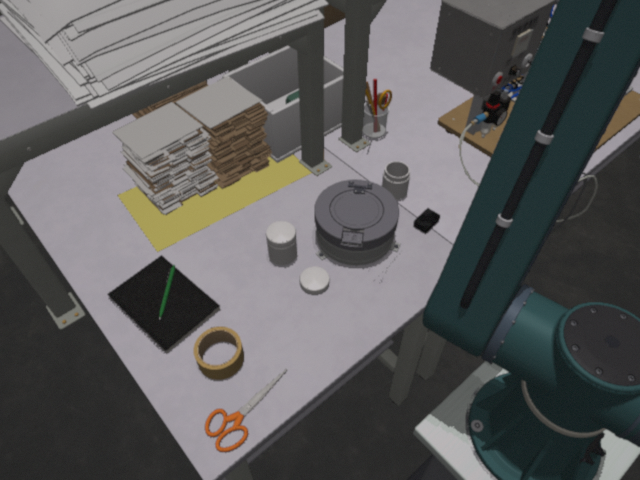

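The top view shows the drum around (369,238), with the notch near (342,257) and the hinge near (397,214). The scene view agrees: notch near (351,238), hinge near (360,186). I'll enlarge both views to measure.

```bash
python3 - <<'E'
import cv2,numpy as np
a=cv2.imread("pics/top0.png")[188:288,312:427]; b=cv2.imread("pics/scene0.png")[170:270,305:410]
a=cv2.resize(a,None,fx=5,fy=5,interpolation=cv2.INTER_CUBIC)
cv2.imwrite("pics/topc.png",cv2.convertScaleAbs(a,alpha=1.4))
b=cv2.resize(b,None,fx=5,fy=5,interpolation=cv2.INTER_CUBIC)
cv2.imwrite("pics/scenec.png",cv2.convertScaleAbs(b,alpha=1.6))
E
```

```text
(no output)
```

View pics/topc.png

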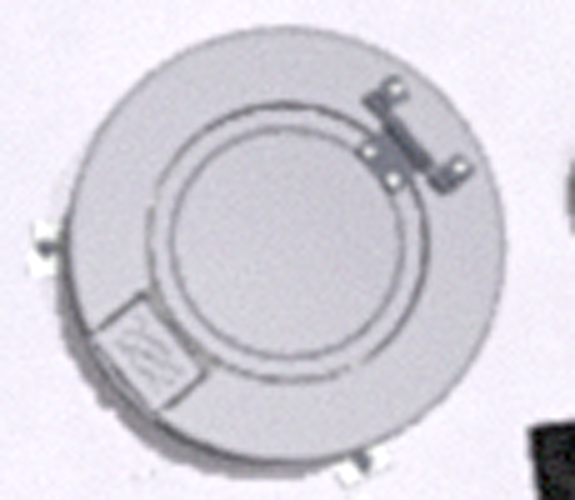

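View pics/scenec.png

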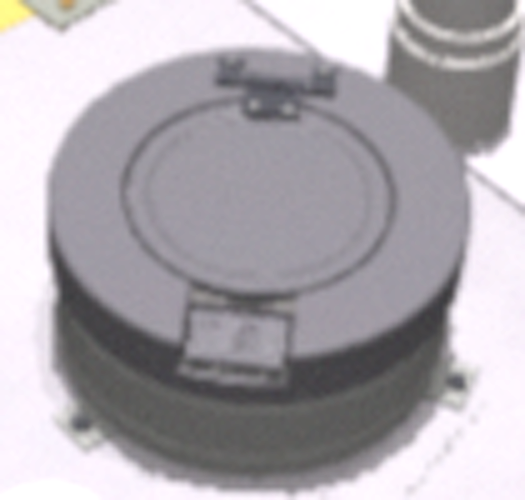

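Both crops are clear. In the top crop (5x, offset 312,188) the lid centre is at (288,242) and the notch centre at (152,352). In the scene crop (offset 305,170) they are at about (259,198) and (240,338). Next I'll turn these into positions and plan outward-leaning finger poses.

```bash
cat > h.py <<'E'
from station import bot
import numpy as np
from scipy.spatial.transform import Rotation as R
def ray(i,px,z):
    d=i["T"][:3,:3]@np.linalg.solve(i["mtx"],[*px,1]); o=i["T"][:3,3]
    return o+d*(z-o[2])/d[2]
def quat(phi,tilt,flip):
    # tool z: down and inward (body leans outward); y tangential
    rad=np.array([np.cos(phi),np.sin(phi),0]); up=np.array([0,0,1.])
    z=-np.cos(tilt)*up-np.sin(tilt)*rad
    y=np.cross(up,rad)*flip; x=np.cross(y,z)
    q=R.from_matrix(np.c_[x,y,z]).as_quat(); return q[[3,0,1,2]]
def pos(c,phi,r,z): return np.array([c[0]+r*np.cos(phi),c[1]+r*np.sin(phi),z])
E
python3 - <<'E'
from h import *
P={"top":((312,188),(288,242),(152,352)),"scene":((305,170),(259,198),(240,338))}
for n,(o,c,k) in P.items():
    i=bot.get_image(n); f=lambda p:np.array(o)+(np.array(p)+.5)/5-.5
    C=ray(i,f(c),.0935);K=ray(i,f(k),.084);d=(K-C)[:2]
    print(n,C.round(4),K.round(4),np.hypot(*d),np.arctan2(d[1],d[0]))
    if n=="top": c0,phi=C,np.arctan2(d[1],d[0])
print(bot.get_image("wrist")["T_tool_cam"].round(3).tolist())
for fl in(1,-1):
  for dp in(-.6,0,.6):
    q=bot.inverse_kinematics(pos(c0,phi+dp,.078,.1),quat(phi+dp,.3,fl)); print(fl,dp,None if q is None else np.round(q,2))
E
```

```text
top [ 0.5665 -0.0821  0.0935] [ 0.5167 -0.023   0.084 ] 0.07727762333284346 2.271572032548482
scene [ 0.5662 -0.0774  0.0935] [ 0.5159 -0.0192  0.084 ] 0.07693476366192581 2.283341999887452
[[-0.001, -0.948, -0.317, 0.082], [1.0, -0.001, 0.0, -0.0], [-0.0, -0.317, 0.948, -0.143], [0.0, 0.0, 0.0, 1.0]]
1 -0.6 [ 0.07  0.47  1.76 -0.38  0.94 -2.95]
1 0 [-0.02  0.36  1.99 -0.39  0.63  2.72]
1 0.6 [-0.26  0.29  2.12 -0.01  0.44  1.58]
-1 -0.6 [ 0.07  0.47  1.76 -0.38  0.94  0.19]
-1 0 [-0.02  0.36  1.99 -0.39  0.63 -0.42]
-1 0.6 [-0.26  0.29  2.12 -0.01  0.44 -1.56]
```

Both views put the notch at 2.28 rad, and their centres differ by 5 mm, so I'll average them. I'll shut the fingers and approach beside the notch on the robot side, with the camera facing outward. Then touch the rim.

```bash
cat >> h.py <<'E'
c0=np.array([.5663,-.0797]); PHI=2.277; T=.3; RR=.079
E
python3 - <<'E'
from h import *
bot.set_gripper(0.0)
ph=PHI+.56; q=quat(ph,T,-1)
bot.movep(pos(c0,ph,RR,.2),q); bot.move_straight(pos(c0,ph,RR,.115),vel=.1)
bot.hold(.3); print(bot.read_state()["force"])
print(bot.move_straight(pos(c0,ph,RR,.090),vel=.01,until_force=1.5))
s=bot.read_state();print(s["clock"],s["eef_pos"],s["force"],s["finger_gap"])
i=bot.get_image("scene")["color"]
import cv2; cv2.imwrite("pics/s1.png",cv2.resize(i[130:300,270:450,::-1],None,fx=3.3,fy=3.3))
E
```

```text
[ 0.07010345 -0.00961005  0.28940603]
True
6.125 [ 0.49106792 -0.05603696  0.09616153] [-1.95771641 -0.69459827  4.98156259] 0.0019636661793471914
```

View pics/s1.png

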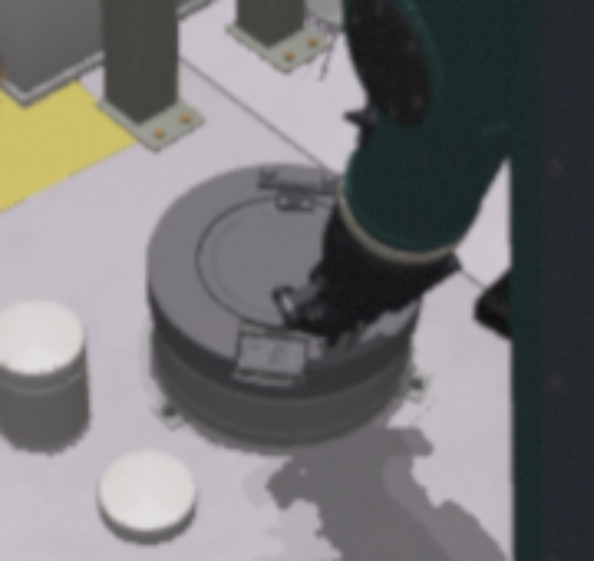

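The fingertip is on the ring, near (300,330) in this crop, with the notch just to its left at (272,355). Now I'll slide along with force feedback until it drops.

```bash
python3 - <<'E'
from h import *
z=bot.read_state()["eef_pos"][2]+.0005; zr=z
for ph in np.arange(PHI+.56,PHI-.15,-.03):
    bot.move_straight(pos(c0,ph,RR,z),quat(ph,T,-1),vel=.02)
    f=bot.read_state()["force"]
    if f[2]<1.:
        hit=bot.move_straight(pos(c0,ph,RR,z-.003),vel=.006,until_force=1.0)
        a=bot.read_state(); print("probe",hit,a["eef_pos"][2],a["force"].round(2))
        if not hit: print("DROP"); break
        z=a["eef_pos"][2]+.0003
    elif f[2]>3.5: z+=.0003
    print(round(ph-PHI,2),round(z,4),f.round(2))
    if np.hypot(*f[:2])>8: print("side"); break
    if bot.read_state()["clock"]>30: break
s=bot.read_state();print(s["clock"],s["eef_pos"],s["force"])
E
```

```text
probe True 0.09618014699601796 [-0.71 -0.42  4.04]
0.56 0.0965 [ 0.16 -0.07 -0.25]
probe True 0.09621266581793055 [-0.09  0.76  3.37]
0.53 0.0965 [-0.55  0.55  0.33]
probe True 0.09622169940932702 [-0.03 -0.3   3.17]
0.5 0.0965 [ 0.41 -0.42  0.06]
0.47 0.0965 [-0.13  0.87  1.42]
probe True 0.09622905281932512 [0.08 0.11 2.76]
0.44 0.0965 [-0.74 -0.09  0.27]
probe True 0.09620161409378739 [-0.8  -0.01  2.91]
0.41 0.0965 [-0.62  0.18 -0.18]
probe True 0.09618799608774298 [-0.45 -0.04  2.9 ]
0.38 0.0965 [-0.95  0.13  0.4 ]
probe True 0.0961975562668434 [-0.27  0.32  3.51]
0.35 0.0965 [0.75 1.05 0.11]
probe True 0.09619430425033271 [0.23 0.17 3.13]
0.32 0.0965 [-0.29  0.18 -0.03]
probe True 0.09612961721001864 [-0.25  0.55  2.51]
0.29 0.0964 [ 0.18 -1.21  0.31]
probe True 0.09609798500151324 [-0.07  0.22  2.47]
0.26 0.0964 [ 0.9  -0.06 -0.64]
probe True 0.09596882907534439 [ 0.95 -0.21  3.11]
0.23 0.0963 [-0.43  0.14  0.29]
probe True 0.09557150216591324 [0.57 0.24 1.55]
0.2 0.0959 [ 0.48 -0.44  0.09]
probe False 0.09281872446018348 [0.05 0.22 0.58]
DROP
13.1917 [ 0.50556911 -0.02913123  0.09281872] [0.04512954 0.218777   0.58407948]
```

It dropped at +0.17 rad, where I expected the notch. Next I'll centre the fingertip, find the paddle, press it 4.6 mm and hold.

```bash
python3 - <<'E'
from h import *
import cv2
ph=PHI+.02; q=quat(ph,T,-1)
print(bot.move_straight(pos(c0,ph,RR,.0915),q,vel=.03,until_force=3))
bot.hold(.2); print(bot.read_state()["force"].round(2))
h=bot.move_straight(pos(c0,ph,RR,.083),vel=.008,until_force=1.2)
s=bot.read_state(); print(h,s["eef_pos"],s["force"].round(2))
zt=.0862-.0046
for z in(zt+.002,zt+.001,zt):
    bot.move_straight(pos(c0,ph,RR,z),vel=.01); s=bot.read_state(); print(s["eef_pos"][2],s["force"].round(2))
bot.hold(1.0); s=bot.read_state(); print(s["clock"],s["eef_pos"],s["force"].round(2))
i=bot.get_image("scene")["color"]; cv2.imwrite("pics/s2.png",cv2.resize(i[130:300,270:450,::-1],None,fx=3.3,fy=3.3))
E
```

```text
False
[-0.75  0.07 -0.42]
True [ 0.51381957 -0.02059539  0.08587443] [0.18 0.36 2.59]
0.08332635696710643 [ 0.05 -0.22 -0.3 ]
0.08254987299595731 [-0.78  0.42  3.13]
0.08158695228511534 [-0.58  0.27  2.59]
16.5167 [ 0.51377695 -0.020627    0.08156093] [-1.65  0.89  3.56]
```

View pics/s2.png

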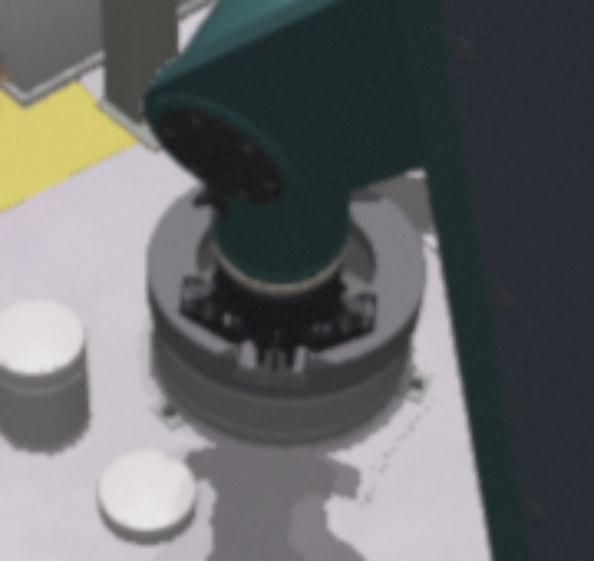

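The lid looks risen: the opening is visible on either side of the wrist at (215,250) and (362,262). I'll back off along the fingers, up and outward, then look.

```bash
python3 - <<'E'
from h import *
import cv2
ph=PHI+.02
bot.move_straight(pos(c0,ph,RR+.03,.0816+.097),vel=.08)
try: bot.move_straight(pos(c0,ph,RR+.05,.26),vel=.12)
except bot.MotionError as e: print(e)
s=bot.read_state(); print(s["clock"],s["eef_pos"],s["joint_pos"].round(2),s["force"].round(2))
j=np.array(s["joint_pos"]); j[0]+=.7
bot.move_joints(j); bot.hold(.5); s=bot.read_state(); print(s["clock"],s["eef_pos"],s["force"].round(2))
a=bot.get_image("scene")["color"][130:300,220:450]; b=bot.get_image("top")["color"][150:320,240:470]
cv2.imwrite("pics/s3.png",cv2.resize(np.hstack([a,b])[:,:,::-1],None,fx=1.7,fy=1.7,interpolation=cv2.INTER_CUBIC))
E
```

```text
18.8333 [0.48017263 0.01669141 0.25930716] [ 0.07  0.08  1.86 -0.28  1.04 -0.53] [-0.5  -0.61 -0.15]
20.575 [0.35667934 0.32192742 0.25933144] [ 0.38  0.33 -0.04]
```

View pics/s3.png

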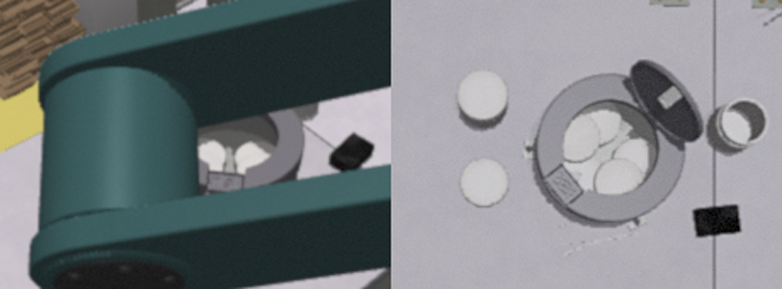

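The lid stands wide open at (667,100), the caps are exposed at (605,150), the bystanders haven't moved, and the robot is clear.

```bash
python3 -c "
from station import bot
print(bot.finish_job())"
```

```text
the job is handed in; nothing more can be done
None
```

The drum's lid is standing wide open with the caps in reach, the jars and other things have not moved, the hand is clear, and the job is handed in at about 21 s.

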